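Fit the rubber-faced plate in the jaw saddle

TASK

Press down on the rubber facing of the long metal plate in the rack with about 10 N, enough to drag it out from under its spring clip without squashing the rubber, and slide it forward along its channel until it sticks out over the rack's front edge by about a third of its length; then pinch the part that sticks out by its sides and lift the plate off. Lay it in the jaw saddle, slide it under the keeper bar until it butts against the end stop, press it home there for a moment with about 15 N (never over 25 N), and leave it lying flat and fully home. Go gently, do not let the fingers bear hard on the rack or the saddle, do not drop the plate, and leave the short plate, the dish and the wrench where they are.

Things in the scene. Friction and masses are not known exactly. Their poses are not given: they have to be found in the camera images.
- long_plate: the plate to move: aluminium bar 120 mm long (its x) x 40 mm wide (its y) x 4 mm thick, with a grippy black rubber facing 1.5 mm thick over the middle 40 mm of its top (facing top 5.5 mm above the underside); about 60 g. It starts in one of the rack's two channels (which one varies), x along the channel. Origin: centre of its underside; z up.
- short_plate: a similar plate with rubber facing, only 80 mm long x 40 mm wide x 4 mm, lying in the rack's other channel. Leave it there. Origin: centre of its underside.
- rack: grey block fixed to the bench, 116 mm wide, that holds both plates. Origin: centre of its footprint on the bench; its -x is its front (towards the robot, turned up to 0.35 rad), z up. Two channels along x, 43 mm wide, centred at y = +26.5 and -26.5 mm; level slick floor 70 mm above the bench, from the front edge at x = -70 mm (open) to a fence at x = +70 mm (top at 82 mm).
- rack_front (a point): middle of the rack's front edge, at channel floor height (70 mm above the bench), between the channels; axes as the rack. Low 10 mm wide rails beside and between the channels have their tops at 73 mm (a plate's metal top is at 74 mm), so fingers cannot get to a plate's sides until it sticks out over this edge; there is free space below it down to the 6 mm thick foot.
- rack_clip (a point): a point on the rack, at x = +38, y = 0, z = 74 mm in its frame, midway between two sprung steel clip pads (one over each channel; pad 16 mm long, 28 mm wide, everything of it under 90 mm above the bench). Each holds its plate's rear down with about 10 N: bare metal slides at a friction of 0.2, so dragging the plate takes about 4 N plus 0.2 of your pressing; it is free once out of the clip.
- saddle: brown steel post fixed to the bench, with a steel jaw saddle on top (slab 64 mm wide) that receives the plate. Origin: on the bench, in its foot; its -x is the open front (towards the robot, turned up to 0.35 rad), z up. Level floor 80 mm above the bench, from its front edge at x = -40 mm to the face of the end stop at x = +40 mm. The stop's top is 104 mm above the bench.
- saddle_keeper (a point): middle of the near underside edge of the saddle's keeper bar, at x = +18, y = 0, z = 89 mm in the saddle's frame. The bar bridges the side walls from there to the stop, 9 mm above the floor, its top 94 mm above the bench: lay the plate on the floor in front of it, then slide it under. Side walls 9 mm high, 44 mm apart inside, flaring to about 50 mm at the front.
- saddle_stop: the saddle's fixed end stop: steel cheek 12 mm thick, 64 mm wide, 24 mm high across the far end of the saddle's floor. Origin: on its face towards the plate, at floor height (80 mm above the bench), mid-width; axes as the saddle. Floor and stop are smooth (friction about 0.2 on the plate).
- saddle_home (a point): fixed in the saddle: where the origin of the long plate (centre of its underside) lies when it is home, at x = -20, y = 0, z = 80 mm in the saddle's frame. The plate then sticks out 40 mm over the saddle's front edge.
- dish: open steel bowl 100 mm across, 28 mm high, bystander between rack and saddle. Origin: centre of its underside.
- wrench: steel wrench 150 mm long lying on the bench nearer the robot, bystander. Origin: near its middle, at its underside.
Things that resemble listed ones, but are neither listed nor needed, are in the scene too. Leave any red look-alike of the saddle alone.

How it is judged (in metres and radians):
On the way, in this order (a step that is already met when the one before it is completed fails the run):
1. the long plate has slid out of the rack's front by 25 to 55 mm, still lying flat on it (x of long_plate in the frame of rack between -0.065 and -0.035 m and z of long_plate in the frame of rack below 0.073 m and angle between long_plate's own z axis and vertical below 0.06 rad), for 0.2 s.
2. the long plate is lifted clear of the rack (z of long_plate in the frame of rack above 0.085 m and contact force between long_plate and the fingers above 1 N), for 0.1 s.
3. the long plate is pressed home against the end stop with 8 to 25 N for 0.3 s (x of long_plate in the frame of saddle_home above -0.002 m and contact force between long_plate and saddle_stop between 8 and 25 N), for 0.3 s.
At the end, for the whole second after the job is handed in: The long plate lies flat and still on the saddle's floor under the keeper bar, within 2 mm of the end stop, between the side walls (within 4 mm of centre, 0.1 rad of straight, 0.05 rad of level), and is released (x of long_plate in the frame of saddle_home between -0.002 and 0.002 m and y of long_plate in the frame of saddle_home between -0.004 and 0.004 m and z of long_plate in the frame of saddle_home between -0.002 and 0.002 m and angle between long_plate's own z axis and vertical below 0.05 rad and angle between the x axis of long_plate and the x axis of saddle, either way round below 0.1 rad and linear speed of long_plate below 0.02 m/s); the robot touches nothing.
It fails at once if the fingers pressed on the long plate with more than 18 N while sliding it in the rack (contact force between the fingers and long_plate above 18 N and x of long_plate in the frame of rack above -0.035 m and horizontal distance between long_plate and rack below 0.046 m and z of long_plate in the frame of rack below 0.073 m).
It fails at once if the long plate was pushed with more than 25 N on the end stop or more than 40 N on the saddle altogether (contact force between long_plate and saddle_stop above 25 N or contact force between long_plate and saddle above 40 N).
It fails at once if the fingers pressed on the rack or the saddle with more than 25 N (contact force between the fingers and rack above 25 N or contact force between the fingers and saddle above 25 N).
It fails at once if the long plate fell (height (world z) of long_plate below 0.05 m).
It fails at once if the short plate was moved more than 10 mm, or the dish or wrench more than 20 mm (distance of short_plate from where it was at the start of the episode above 0.01 m or distance of any of dish, wrench from where it was at the start of the episode above 0.02 m).
It also fails if it takes over 72 s, if anything falls off the work surface, if the arm or the gripper's body presses on something with over 40 N, if the wrist force passes 120 N, or if a joint passes its speed limit or range.

ROBOT

A 6-joint arm with a two-finger parallel gripper is mounted at the origin on the work surface. World frame = base frame: x ahead of the robot, y to its left, z up, the work surface at z = 0. Lengths are in m, angles in degrees, forces in N, time in s.
With the tool pointing down it reaches from about 0.35 to 0.875 m from the base axis. Payload 4.2 kg.
Tool frame: the origin (TCP) lies midway between the tips of the shut fingers; the grasp point (between the pads) lies 19 mm behind it; z points along the fingers, y is the line along which they close (so a half turn about z gives the same grasp; the last joint's range is limited). The gripper opens to 87 mm and grips with 3 to 60 N. Pads are 19 mm wide; open, the fingers measure 117 mm over their backs; the gripper's body (75 mm by 190 mm) begins 51 mm behind the grasp point.
Start: joints at [81.051, 22.042, 0.453, 0, -68.411, -14.817], TCP at [0.252, 0.572, 0.201] pointing down, gripper open.
Joint ranges: [-179.83, 179.83], [-69.29, 118.12], [-61.27, 80.66], [-181.25, 117.63], [-171.15, -9.14], [-177.46, 177.46]. Speed limits (degrees/s): [159.86, 159.86, 180, 180, 180, 180].

INTERFACE

Orientations are given as a 3x3 rotation matrix whose columns are the frame's x, y, z axes.
In Python, from station import r, cams gives the robot as it stands.
- The arm moves only by the tool play_rows, never from a script. Its argument "commands" is text: rows parted by semicolons, each of 6 numbers parted by spaces: the shift along the world's x, y, z normalised to -1 to 1, where 1 is 30 mm, then the turn, a rotation vector about the world's x, y, z normalised to -1 to 1, where 1 is 0.15 rad. A call has 1 to 20 rows; each row shifts and turns the commanded pose from where the row before left it; what a row does not reach is not made up. A row lasts 1/10 s, in which the tool goes at most 50 mm and 8.59 degrees, less where a joint would pass 70% of its speed; a pose out of reach is approached as far as the arm can. A call with a number of a shift or a turn outside -1 to 1 is refused whole. A call with a gripper value outside its range is refused whole. "grip" is the finger opening in mm, from 0 to 87, set as the call begins (left out, the last holds). The fingers move at their own pace and stop on an object; the grip force is fixed at half the most. Time passes only in rows, so rows that do not move let the fingers close. It gives the time, the measured TCP pose, the force, the opening and the grip force at its end, in the units of the state.
- r.sense(): the state, without advancing time (a new reading comes with each control period).
- cams.capture(name): name is "side" or "top" or "wrist"; returns (picture, depth): 400x640x3 uint8, blue, green, red; 400x640 float32, m along the optical axis (not along the pixel's ray), 0 where there is no reading.
- cams.camera_info(name): a dict with "mtx" (3x3 intrinsics, pixels), "k1" (the pictures are not rectified: a ray, as slopes to the right and down, at radius r is drawn at 1 + k1 r^2 times it, then the intrinsics apply), "R" (3x3) and "t" (3): a world point X has camera coordinates R X + t. Camera axes: x right, y down, z forward; pixel columns grow to the right and rows downward; lengths in m; the calibration is good to about 2 mm. A picture is of the moment at which its call begins: read the wrist's pose just before it. camera_info takes no time and is no camera call; for the wrist camera it gives the pose at the moment of the call.
- r.finish_job(): hands the job in; it is judged then, once.
The state is a dict: "time_s": time; "joints": joint angles; "joint_velocities": joint speeds; "effort": joint torques, N m; "tcp_pos": TCP position; "ee_rot": TCP orientation; "wrist_force": force on the tool from outside, world axes, zero at the start; "moment": the same for the moment, N m; "gripper_width": opening from 0.0 (shut) to 1.0 (fully open); "gripper_force": force on a finger pad.
Only numpy, scipy, OpenCV 4.12 (cv2) and the standard library are available. Lean on these libraries where they do the work, as an engineer would, in place of code of your own. Each camera call takes 0.05 s, during which the arm holds its last target. There are 200 camera calls.

## Working session

There is one attempt and no reset: what is moved stays moved. The work goes in short steps, Python scripts to look and compute and a tool call to move; the robot and the scene stay as the last step left them, time stands still between calls to the robot, and variables do not carry over. Pictures are saved under pics/ and viewed, at most 10 in all, crops included, and the job is handed in when it is done.

Besides the shell and the picture viewer there is one more tool, called after "Request:" by a JSON object that holds its "fn" and its "kwargs". play_rows: Moves the arm, as the interface text tells. Scaled input: -1 to 1 covers 30 mm each way for a shift and 0.15 rad each way for a turn. Its arguments: {"type":"object","properties":{"commands":{"type":"string"},"grip":{"type":"number"}},"required":["commands"]}

```bash
ls; mkdir -p pics
python3 - <<'E'
from station import r,cams
import cv2,numpy as np
for n in ("top","side"):
    p,d=cams.capture(n); cv2.imwrite(f"pics/{n}0.png",p); np.save(f"pics/{n}0.npy",d)
    i=cams.camera_info(n); print(n,i)
s=r.sense(); print(s)
E
```

```text
pics
top {'mtx': array([[371.85538936,   0.        , 314.15611046],
       [  0.        , 371.85538936, 200.39083805],
       [  0.        ,   0.        ,   1.        ]]), 'k1': 2.6431692312095074e-05, 'R': array([[-0.12003512, -0.99276613,  0.0026406 ],
       [-0.97027945,  0.11675248, -0.21195908],
       [ 0.2101175 , -0.02800465, -0.97727497]]), 't': array([0.03472254, 0.51146966, 0.66266356])}
side {'mtx': array([[475.19035019,   0.        , 327.45354032],
       [  0.        , 475.19035019, 200.21341545],
       [  0.        ,   0.        ,   1.        ]]), 'k1': -0.07038320800052306, 'R': array([[ 0.79789581, -0.60253558, -0.0176962 ],
       [-0.47769553, -0.61412848, -0.62821428],
       [ 0.36765372,  0.50970293, -0.7778391 ]]), 't': array([-0.41341483,  0.28782169,  0.73628526])}
{'time_s': 0.1, 'joints': array([ 8.10505423e+01,  2.20863218e+01,  3.89921965e-01, -2.50348623e-02,
       -6.84110249e+01, -1.48155664e+01]), 'joint_velocities': array([-0.04165016, -0.10443323,  0.28257609,  0.08988185,  0.00785744,
       -0.1065252 ]), 'effort': array([-7.43887849e-04, -3.91692567e+01,  1.87934768e+01,  4.23193708e+00,
        1.34409030e-02, -7.11980942e-05]), 'tcp_pos': array([0.25163323, 0.57149313, 0.19968592]), 'ee_rot': array([[ 9.15140915e-01, -4.03133508e-01, -6.93004316e-04],
       [-4.03134094e-01, -9.15139171e-01, -1.78885222e-03],
       [ 8.69508728e-05,  1.91642552e-03, -9.99998160e-01]]), 'wrist_force': array([-0.38194715,  1.41346505, -0.01841701]), 'moment': array([ 0.00738243, -0.0319763 ,  0.02077355]), 'gripper_force': 0.0, 'gripper_width': 1.003080941638895}
```

View pics/top0.png

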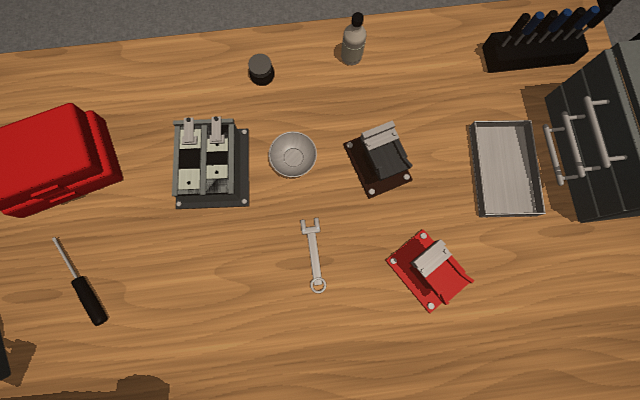

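View pics/side0.png

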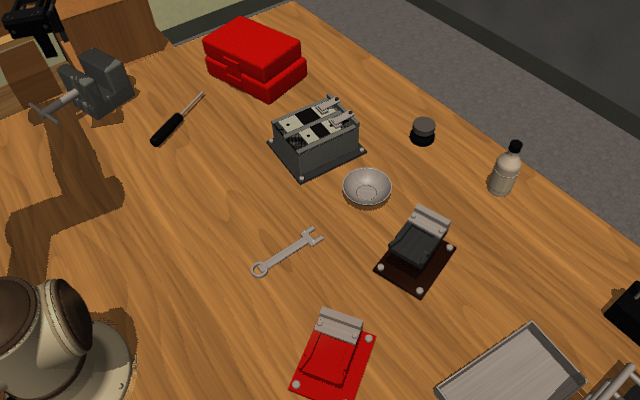

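The top view shows the rack around (210,160), with its left plate at (189,165) and right plate at (217,160). The brown/black saddle is at (385,155) and the red look-alike at (430,268), to be left alone. The dish is at (293,155) and the wrench at (314,255). Candidates for the long plate are the left-channel plate (189,165) and the right-channel plate (217,160), so I'm taking a close crop of the rack and saddle.

```bash
cat > h.py <<'E'
import numpy as np,cv2
from station import r,cams
def ray(info,u,v):
    K=info["mtx"];k1=info["k1"]
    x=cv2.undistortPoints(np.array([[[u,v]]],float),K,np.array([k1,0,0,0,0.]))[0,0]
    R=info["R"];c=-R.T@info["t"]; return c,R.T@np.array([x[0],x[1],1.])
def onplane(info,u,v,z):
    c,d=ray(info,u,v); return c+d*(z-c[2])/d[2]
def bydepth(info,u,v,dep):
    c,d=ray(info,u,v); return c+d*dep
E
python3 - <<'E'
from h import *
p=cv2.imread("pics/top0.png")
a=cv2.resize(p[110:215,165:255],None,fx=5.5,fy=5.5,interpolation=cv2.INTER_CUBIC)[:,:400*2]
b=cv2.resize(p[115:200,340:415],None,fx=4,fy=4,interpolation=cv2.INTER_CUBIC)
o=np.zeros((580,800,3),np.uint8);o[:a.shape[0],:a.shape[1]]=a;o[:b.shape[0],500:800]=b
cv2.imwrite("pics/crop0.png",o)
i=cams.camera_info("top");d=np.load("pics/top0.npy")
for n,(u,v) in dict(lrub=(189,157),rrub=(217,160),lplate=(188,182),rplate=(216,173),lp2=(190,190),floorR=(216,186),keep=(380,138),sfloor=(388,165),dish=(293,157)).items(): print(n,bydepth(i,u,v,d[v,u]).round(4))
E
```

```text
lrub [0.6198 0.2012 0.0782]
rrub [0.6078 0.1488 0.0771]
lplate [0.5712 0.2062 0.076 ]
rplate [0.5824 0.1525 0.0765]
lp2 [0.5561 0.2043 0.0727]
floorR [0.5581 0.1551 0.0724]
keep [ 0.6085 -0.1638  0.0941]
sfloor [ 0.5575 -0.1732  0.0819]
dish [0.621  0.005  0.0063]
```

View pics/crop0.png

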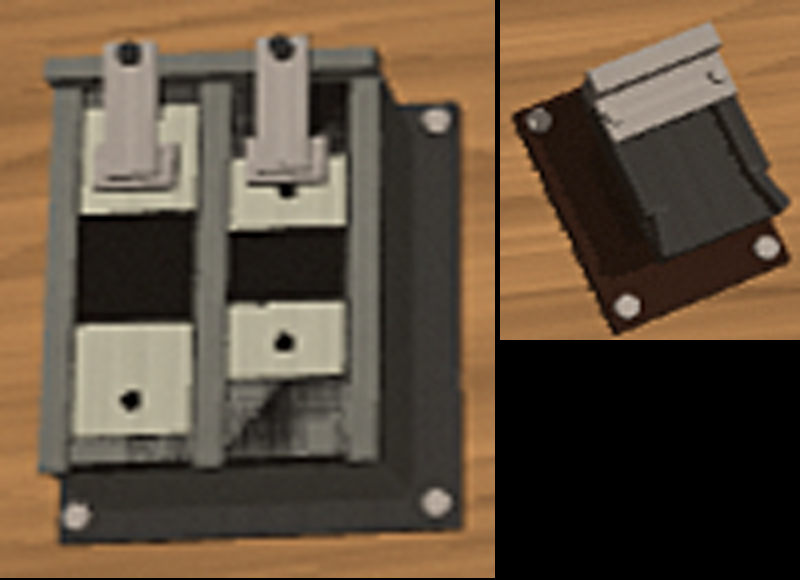

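The close crop confirms that the left-channel plate is the long one: its bare front reaches (188,189) in the full image, and the right-channel plate is shorter. The saddle is the brown/dark one, with its keeper's near edge running from (368,150) to (399,138).

Run:
```python
from h import *
i=cams.camera_info("top")
A=lambda x,y,z:onplane(i,165+(x+.5)/5.5-.5,110+(y+.5)/5.5-.5,z)
B=lambda x,y,z:onplane(i,340+(x-500+.5)/4-.5,115+(y+.5)/4-.5,z)
def show(n,P): print(n,*[q[:2].round(4) for q in P])
yaw=lambda a,b:np.degrees(np.arctan2(-(b-a)[0],(b-a)[1]))
rub=[A(77,215,.0755),A(195,212,.0755),A(75,322,.0755),A(192,322,.0755)]
show("rub",rub);print("rub c",np.mean(rub,0))
pl=[A(83,103,.074),A(198,105,.074),A(74,434,.074),A(190,436,.074)];show("plate",pl);print("c",np.mean(pl,0))
d=(pl[0]+pl[1]-pl[2]-pl[3])/2;print("plate yaw,len",np.degrees(np.arctan2(d[1],d[0])),np.linalg.norm(d))
fr=[A(40,470,.073),A(380,463,.073)];show("front",fr)
d=fr[0]-fr[1];print(np.linalg.norm(d),np.degrees(np.arctan2(-d[0],d[1])))
d=A(212,82,.073)-A(208,466,.073);print("rail",np.degrees(np.arctan2(d[1],d[0])),np.linalg.norm(d))
k=[B(612,140,.094),B(735,93,.094)];show("keeper near",k);d=k[0]-k[1];print(np.linalg.norm(d),np.degrees(np.arctan2(-d[0],d[1])))
s=[B(594,98,.104),B(719,50,.104)];show("stop near top",s);d=s[0]-s[1];print(np.linalg.norm(d),np.degrees(np.arctan2(-d[0],d[1])))
f=[B(665,257,.08),B(765,217,.08)];show("floor front",f);
dd=np.load("pics/top0.npy")
# saddle floor/keeper via depth: points
from collections import Counter
P=[]
for v in range(115,200):
  for u in range(340,415):
    q=bydepth(i,u,v,dd[v,u]); P.append(q)
P=np.array(P)
for lo,hi in((.100,.108),(.091,.097),(.077,.083)):
    Q=P[(P[:,2]>lo)&(P[:,2]<hi)].astype(np.float32)[:,:2]; print(lo,len(Q),Q.mean(0),cv2.minAreaRect(Q*1000), )
```

```text
rub [0.64   0.2211] [0.6362 0.18  ] [0.6009 0.2235] [0.5961 0.1833]
rub c [0.61831304 0.202006   0.0755    ]
plate [0.6825 0.2177] [0.6769 0.1772] [0.5613 0.2261] [0.5559 0.1867]
c [0.61914741 0.20190962 0.074     ]
plate yaw,len -4.225801132308987 0.12145592874085573
front [0.5503 0.2385] [0.5388 0.1229]
0.11625951332114806 -5.645079629024403
rail -3.831229324261844 0.1410499378598654
keeper near [ 0.5884 -0.137 ] [ 0.6046 -0.1983]
0.06341608835460726 14.849950912786575
stop near top [ 0.6063 -0.1299] [ 0.623  -0.1916]
0.06393799674882496 15.09469897026284
floor front [ 0.5327 -0.1559] [ 0.5465 -0.2061]
0.1 242 [ 0.62140644 -0.16046435] ((616.7196655273438, -163.037109375), (25.966079711914062, 64.23893737792969), 17.9805908203125)
0.091 412 [ 0.60176426 -0.16549273] ((585.255859375, -172.03286743164062), (89.25247955322266, 64.75379180908203), 16.72743034362793)
0.077 709 [ 0.5684735  -0.17633264] ((582.7802124023438, -169.89085388183594), (92.3322982788086, 60.20311737060547), 16.754724502563477)
```

Request:
{"fn": "play_rows", "kwargs": {"commands": "0.53 -0.9 0.1 0 0 0.22;0.53 -0.9 0.1 0 0 0.22;0.53 -0.9 0.1 0 0 0.22;0.53 -0.9 0 0 0 0.22;0.53 -0.9 0 0 0 0.22;0.53 -0.9 0 0 0 0.22;0.53 -0.9 0 0 0 0.22;0.53 -0.9 0 0 0 0.22;0.53 -0.9 0 0 0 0.22;0.53 -0.9 0 0 0 0.22;0.68 -0.33 0 0 0 0;0.68 -0.33 0 0 0 0;0.68 -0.33 -0.2 0 0 0;0.68 -0.33 -0.3 0 0 0;0.68 -0.33 -0.3 0 0 0;0.68 -0.33 -0.3 0 0 0;0.68 -0.33 -0.3 0 0 0;0.68 -0.33 -0.3 0 0 0;0.68 -0.33 -0.3 0 0 0;0.68 -0.33 -0.3 0 0 0", "grip": 0}}

```text
time_s: 2.1
tcp_pos: [0.6153, 0.2024, 0.1396]
ee_rot: [[0.996, -0.085, -0.001], [-0.085, -0.996, -0.001], [-0.001, 0.001, -1.0]]
wrist_force: [-0.1, 0.2, 0.1]
gripper_width: 0.005
gripper_force: 0.0
```

Run:
```python
from h import *
i=cams.camera_info("wrist");p,d=cams.capture("wrist");cv2.imwrite("pics/w1.png",p);np.save("pics/w1.npy",d)
np.savez("pics/w1i.npz",**i); print(i)
```

```text
{'mtx': array([[331.11520416,   0.        , 320.51736759],
       [  0.        , 331.11520416, 201.15274173],
       [  0.        ,   0.        ,   1.        ]]), 'k1': -0.06394040272947642, 'R': array([[-8.48322071e-02, -9.96395070e-01,  6.00306819e-04],
       [-9.48740766e-01,  8.09590248e-02,  3.05510384e-01],
       [-3.04457641e-01,  2.53475846e-02, -9.52188555e-01]]), 't': array([0.25283042, 0.54776013, 0.51524412])}
```

View pics/w1.png

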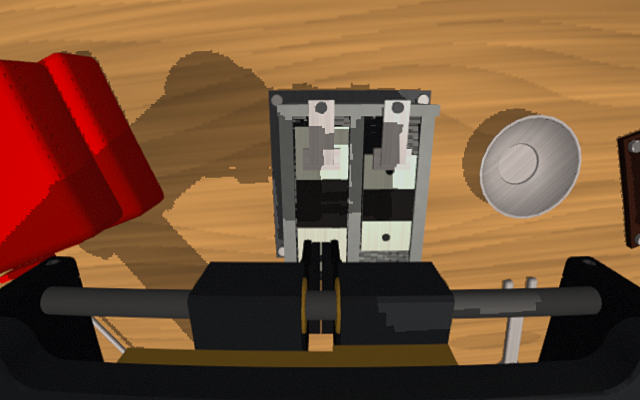

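The wrist view shows the shut fingers at (321,250) in line with the left channel's centre. The long plate's rubber spans (297,180) to (348,227). I'll lower onto it.

Request:
{"fn": "play_rows", "kwargs": {"commands": "0 0 -0.3 0 0 0;0 0 -0.3 0 0 0;0 0 -0.3 0 0 0;0 0 -0.3 0 0 0;0 0 -0.3 0 0 0;0 0 -0.3 0 0 0;0 0 -0.15 0 0 0;0 0 0 0 0 0;0 0 0 0 0 0"}}

```text
time_s: 3.05
tcp_pos: [0.6151, 0.2031, 0.0823]
ee_rot: [[0.996, -0.085, 0.0], [-0.085, -0.996, 0.0], [0.0, -0.0, -1.0]]
wrist_force: [-0.6, 0.5, 0.5]
gripper_width: 0.007
gripper_force: 0.0
```

Request:
{"fn": "play_rows", "kwargs": {"commands": "0 0 -0.04 0 0 0;0 0 -0.04 0 0 0;0 0 -0.04 0 0 0;0 0 -0.04 0 0 0;0 0 -0.02 0 0 0;0 0 -0.02 0 0 0;0 0 0 0 0 0"}}

```text
time_s: 3.75
tcp_pos: [0.6148, 0.203, 0.076]
ee_rot: [[0.996, -0.085, -0.0], [-0.085, -0.996, -0.0], [-0.0, 0.0, -1.0]]
wrist_force: [-1.0, 0.6, -0.5]
gripper_width: 0.006
gripper_force: 0.0
```

Request:
{"fn": "play_rows", "kwargs": {"commands": "0 0 -0.02 0 0 0;0 0 0 0 0 0"}}

```text
time_s: 3.95
tcp_pos: [0.6148, 0.203, 0.0755]
ee_rot: [[0.996, -0.085, -0.0], [-0.085, -0.996, 0.0], [-0.0, -0.0, -1.0]]
wrist_force: [0.4, 0.3, 0.6]
gripper_width: 0.009
gripper_force: 0.0
```

Request:
{"fn": "play_rows", "kwargs": {"commands": "0 0 -0.02 0 0 0;0 0 0 0 0 0"}}

```text
time_s: 4.15
tcp_pos: [0.6148, 0.203, 0.0749]
ee_rot: [[0.996, -0.085, -0.0], [-0.085, -0.996, -0.0], [-0.0, 0.0, -1.0]]
wrist_force: [0.3, -0.1, -0.3]
gripper_width: 0.004
gripper_force: 0.0
```

Request:
{"fn": "play_rows", "kwargs": {"commands": "0 0 -0.02 0 0 0;0 0 0 0 0 0"}}

```text
time_s: 4.35
tcp_pos: [0.6148, 0.203, 0.0743]
ee_rot: [[0.996, -0.085, -0.0], [-0.085, -0.996, -0.0], [-0.0, 0.0, -1.0]]
wrist_force: [0.2, 0.1, 0.4]
gripper_width: 0.002
gripper_force: 0.0
```

Request:
{"fn": "play_rows", "kwargs": {"commands": "0 0 -0.015 0 0 0;0 0 0 0 0 0"}}

```text
time_s: 4.55
tcp_pos: [0.6148, 0.203, 0.0738]
ee_rot: [[0.996, -0.085, -0.0], [-0.085, -0.996, -0.0], [-0.0, 0.0, -1.0]]
wrist_force: [-0.2, -0.2, 0.4]
gripper_width: 0.006
gripper_force: 0.0
```

Request:
{"fn": "play_rows", "kwargs": {"commands": "0 0 -0.015 0 0 0;0 0 0 0 0 0"}}

```text
time_s: 4.75
tcp_pos: [0.6148, 0.2029, 0.0733]
ee_rot: [[0.996, -0.085, -0.0], [-0.085, -0.996, -0.0], [-0.0, 0.0, -1.0]]
wrist_force: [-0.5, -0.4, -1.2]
gripper_width: 0.006
gripper_force: 0.0
```

Run:
```python
from h import *
p,d=cams.capture("side");cv2.imwrite("pics/s1.png",cv2.resize(p[70:190,250:400],None,fx=5,fy=5,interpolation=cv2.INTER_CUBIC))
i=dict(np.load("pics/w1i.npz"));
for q in((297,180),(349,182),(294,226),(348,228)): print(onplane(i,*q,.0755).round(4))
```

```text
[0.6374 0.2177 0.0755]
[0.6324 0.1779 0.0755]
[0.5997 0.2242 0.0755]
[0.5943 0.1809 0.0755]
```

View pics/s1.png

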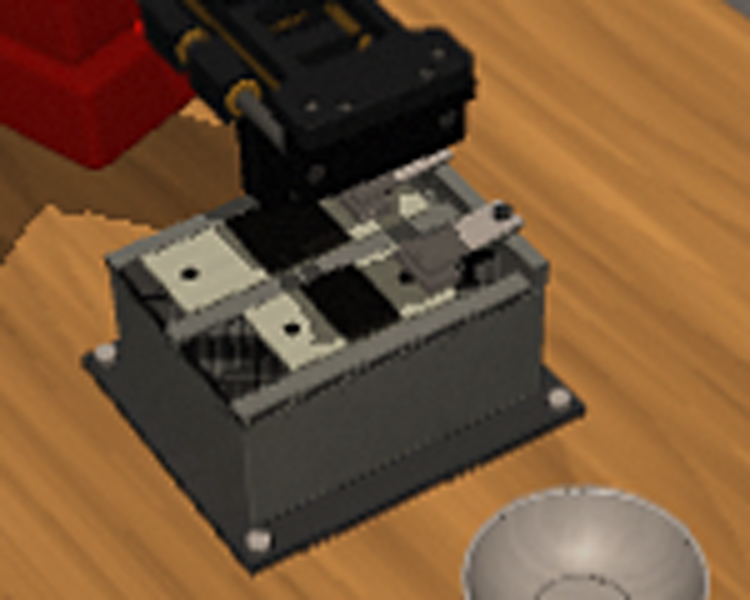

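The side view shows the finger tips right over the long plate's rubber at about (290,205) in the crop, nearly touching. I'll continue in small steps.

Request:
{"fn": "play_rows", "kwargs": {"commands": "0 0 -0.012 0 0 0;0 0 0 0 0 0"}}

```text
time_s: 5.0
tcp_pos: [0.6148, 0.203, 0.073]
ee_rot: [[0.996, -0.085, -0.0], [-0.085, -0.996, -0.0], [-0.0, 0.0, -1.0]]
wrist_force: [-0.4, -0.2, 0.1]
gripper_width: 0.005
gripper_force: 0.0
```

Request:
{"fn": "play_rows", "kwargs": {"commands": "0 0 -0.012 0 0 0;0 0 0 0 0 0"}}

```text
time_s: 5.2
tcp_pos: [0.6148, 0.203, 0.0727]
ee_rot: [[0.996, -0.085, -0.0], [-0.085, -0.996, -0.0], [-0.0, 0.0, -1.0]]
wrist_force: [-0.2, -0.3, -0.5]
gripper_width: 0.005
gripper_force: 0.0
```

Request:
{"fn": "play_rows", "kwargs": {"commands": "0 0 -0.012 0 0 0;0 0 0 0 0 0"}}

```text
time_s: 5.4
tcp_pos: [0.6148, 0.203, 0.0723]
ee_rot: [[0.996, -0.085, -0.0], [-0.085, -0.996, -0.0], [-0.0, 0.0, -1.0]]
wrist_force: [0.3, -1.1, 0.0]
gripper_width: 0.003
gripper_force: 0.0
```

Request:
{"fn": "play_rows", "kwargs": {"commands": "0 0 -0.014 0 0 0;0 0 0 0 0 0"}}

```text
time_s: 5.6
tcp_pos: [0.6148, 0.203, 0.0718]
ee_rot: [[0.996, -0.085, -0.0], [-0.085, -0.996, -0.0], [-0.0, 0.0, -1.0]]
wrist_force: [-0.2, 0.8, -0.5]
gripper_width: 0.009
gripper_force: 0.0
```

Request:
{"fn": "play_rows", "kwargs": {"commands": "0 0 -0.014 0 0 0;0 0 0 0 0 0"}}

```text
time_s: 5.8
tcp_pos: [0.6148, 0.203, 0.0715]
ee_rot: [[0.996, -0.085, -0.0], [-0.085, -0.996, -0.0], [-0.0, 0.0, -1.0]]
wrist_force: [0.4, 0.7, -1.7]
gripper_width: 0.007
gripper_force: 0.0
```

Request:
{"fn": "play_rows", "kwargs": {"commands": "0 0 -0.014 0 0 0;0 0 0 0 0 0"}}

```text
time_s: 6.0
tcp_pos: [0.6148, 0.203, 0.071]
ee_rot: [[0.996, -0.085, -0.0], [-0.085, -0.996, -0.0], [-0.0, 0.0, -1.0]]
wrist_force: [-0.5, 0.1, -0.1]
gripper_width: 0.005
gripper_force: 0.0
```

Request:
{"fn": "play_rows", "kwargs": {"commands": "0 0 -0.014 0 0 0;0 0 0 0 0 0"}}

```text
time_s: 6.2
tcp_pos: [0.6148, 0.203, 0.0706]
ee_rot: [[0.996, -0.085, -0.0], [-0.085, -0.996, -0.0], [-0.0, 0.0, -1.0]]
wrist_force: [0.5, -0.7, -0.3]
gripper_width: 0.004
gripper_force: 0.0
```

Run:
```python
from h import *
i=dict(np.load("pics/w1i.npz"));d=np.load("pics/w1.npy")
for n,(u,v) in dict(rub=(320,200),rub2=(340,215),rrub=(390,205),rpl=(390,240),rplr=(404,170),rail=(354,220),bench=(550,240),bench2=(450,60)).items(): print(n,bydepth(i,u,v,d[v,u]).round(4))
t=np.load("pics/top0.npy");it=cams.camera_info("top")
for u,v in((150,230),(260,200),(340,200)):print("top bench",bydepth(it,u,v,t[v,u]).round(4))
s=r.sense();print(s["time_s"],s["tcp_pos"],s["joints"],s["effort"],s["wrist_force"],s["moment"])
i=cams.camera_info("wrist");p,d=cams.capture("wrist");cv2.imwrite("pics/w2.png",cv2.resize(p[100:320,200:460],None,fx=2.7,fy=2.7,interpolation=cv2.INTER_CUBIC))
```

```text
rub [0.6195 0.2015 0.0745]
rub2 [0.6059 0.1866 0.0754]
rrub [0.611  0.1467 0.0757]
rpl [0.5798 0.1469 0.0737]
rplr [0.638  0.1349 0.0739]
rail [0.5994 0.1755 0.072 ]
bench [ 5.281e-01 -4.580e-02 -3.000e-04]
bench2 [ 7.205e-01  7.270e-02 -5.000e-04]
top bench [0.5021 0.3114 0.0013]
top bench [0.5376 0.0832 0.0019]
top bench [ 0.5176 -0.0816  0.0024]
6.2 [0.61479829 0.20298124 0.07062551] [ 3.25600166e+01  3.04839299e+01 -5.59959727e+00 -9.64393843e-04
 -5.39237252e+01  5.25838122e+01] [ 1.94122280e-03 -4.38201714e+01  1.63965082e+01  3.62337872e+00
  8.79968447e-02  4.57682575e-05] [ 0.5308353  -0.7250005  -0.31617905] [-0.02919115 -0.00713669 -0.05235972]
```

View pics/w2.png

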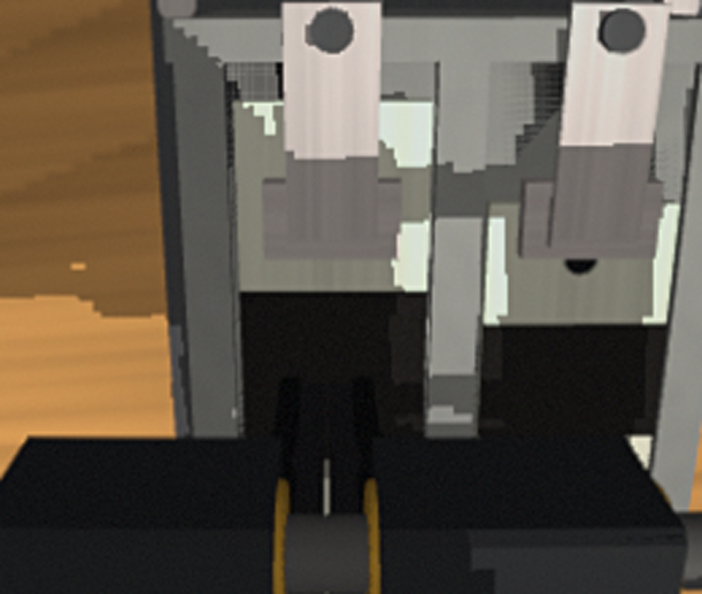

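The wrist crop shows the finger tips at about (325,380), over the middle of the rubber and short of the clip. I'm checking the tip height by casting a ray.

Run:
```python
from h import *
i=cams.camera_info("wrist")
for y in (376,380,384):
  c,d=ray(i,200+325/2.7,100+y/2.7)
  for dx in (.005,.0095,.011):
    k=(.6148+dx-c[0])/d[0]; print(y,dx,(c+d*k).round(4))
```

```text
376 0.005 [0.6198 0.2017 0.0819]
376 0.0095 [0.6243 0.2013 0.0919]
376 0.011 [0.6258 0.2012 0.0952]
380 0.005 [0.6198 0.2017 0.0839]
380 0.0095 [0.6243 0.2013 0.0938]
380 0.011 [0.6258 0.2012 0.0971]
384 0.005 [0.6198 0.2017 0.0859]
384 0.0095 [0.6243 0.2013 0.0957]
384 0.011 [0.6258 0.2012 0.0989]
```

Request:
{"fn": "play_rows", "kwargs": {"commands": "0 0 -0.015 0 0 0;0 0 0 0 0 0"}}

```text
time_s: 6.45
tcp_pos: [0.6148, 0.203, 0.0702]
ee_rot: [[0.996, -0.085, -0.0], [-0.085, -0.996, -0.0], [-0.0, 0.0, -1.0]]
wrist_force: [0.5, -0.3, 0.1]
gripper_width: 0.007
gripper_force: 0.0
```

Request:
{"fn": "play_rows", "kwargs": {"commands": "0 0 -0.015 0 0 0;0 0 0 0 0 0"}}

```text
time_s: 6.65
tcp_pos: [0.6148, 0.2029, 0.0697]
ee_rot: [[0.996, -0.085, -0.0], [-0.085, -0.996, -0.0], [-0.0, 0.0, -1.0]]
wrist_force: [0.2, -1.1, -0.1]
gripper_width: 0.002
gripper_force: 0.0
```

Request:
{"fn": "play_rows", "kwargs": {"commands": "0 0 -0.014 0 0 0;0 0 0 0 0 0"}}

```text
time_s: 6.85
tcp_pos: [0.6148, 0.203, 0.0693]
ee_rot: [[0.996, -0.085, -0.0], [-0.085, -0.996, -0.0], [-0.0, 0.0, -1.0]]
wrist_force: [-0.3, 0.8, -0.7]
gripper_width: 0.005
gripper_force: 0.0
```

Request:
{"fn": "play_rows", "kwargs": {"commands": "0 0 -0.014 0 0 0;0 0 0 0 0 0"}}

```text
time_s: 7.05
tcp_pos: [0.6148, 0.2029, 0.0689]
ee_rot: [[0.996, -0.085, -0.0], [-0.085, -0.996, -0.0], [-0.0, 0.0, -1.0]]
wrist_force: [-0.2, 0.3, -0.6]
gripper_width: 0.002
gripper_force: 0.0
```

Request:
{"fn": "play_rows", "kwargs": {"commands": "0 0 -0.014 0 0 0;0 0 0 0 0 0"}}

```text
time_s: 7.25
tcp_pos: [0.6148, 0.203, 0.0685]
ee_rot: [[0.996, -0.085, -0.0], [-0.085, -0.996, -0.0], [-0.0, 0.0, -1.0]]
wrist_force: [-0.1, -0.2, -0.8]
gripper_width: 0.006
gripper_force: 0.0
```

```bash
cat >> h.py <<'E'
def cloud(n,step=1):
    i=cams.camera_info(n);p,d=cams.capture(n)
    vv,uu=np.mgrid[0:400:step,0:640:step];uu=uu.ravel();vv=vv.ravel()
    x=cv2.undistortPoints(np.stack([uu,vv],1)[:,None].astype(float),i["mtx"],np.array([i["k1"],0,0,0,0.]))[:,0]
    D=d[vv,uu];ok=D>0
    X=(np.c_[x,np.ones(len(x))]*D[:,None]-i["t"])@i["R"]
    return p,X[ok],uu[ok],vv[ok]
E
python3 - <<'E'
from h import *
for n in("side","wrist","top"):
    p,X,u,v=cloud(n)
    m=(abs(X[:,0]-.615)<.03)&(abs(X[:,1]-.203)<.022)&(X[:,2]<.16)&(X[:,2]>.06)
    print(n,m.sum(),np.histogram(X[m,2],bins=np.arange(.06,.161,.005)))
    k=m&(X[:,2]>.079)
    for q,a,b in list(zip(X[k],u[k],v[k]))[::max(1,k.sum()//15)]: print(q.round(4),a,b)
E
```

```text
side 461 (array([  0,   1, 103, 226,   1,   1,  11,  16,  18,  15,  19,  16,  15,
        13,   6,   0,   0,   0,   0,   0]), array([0.06 , 0.065, 0.07 , 0.075, 0.08 , 0.085, 0.09 , 0.095, 0.1  ,
       0.105, 0.11 , 0.115, 0.12 , 0.125, 0.13 , 0.135, 0.14 , 0.145,
       0.15 , 0.155, 0.16 ]))
[0.6062 0.2167 0.1259] 297 96
[0.6068 0.2105 0.1243] 299 98
[0.6066 0.2108 0.119 ] 299 100
[0.6031 0.194  0.1289] 302 101
[0.608  0.1945 0.1235] 304 102
[0.6097 0.1937 0.1205] 305 103
[0.6101 0.1945 0.1172] 305 104
[0.6103 0.1951 0.1141] 305 105
[0.6083 0.196  0.112 ] 304 106
[0.6072 0.1946 0.1108] 304 107
[0.6072 0.1948 0.108 ] 304 108
[0.6084 0.197  0.1032] 304 109
[0.6074 0.1958 0.1019] 304 110
[0.612  0.1954 0.0971] 306 111
[0.6046 0.1999 0.0925] 302 113
wrist 6324 (array([   0,  109, 2541, 1567,    0,   18,  130,  150,  167,  177,  262,
        167,  166,  197,  161,  353,   59,   16,   41,   43]), array([0.06 , 0.065, 0.07 , 0.075, 0.08 , 0.085, 0.09 , 0.095, 0.1  ,
       0.105, 0.11 , 0.115, 0.12 , 0.125, 0.13 , 0.135, 0.14 , 0.145,
       0.15 , 0.155, 0.16 ]))
[0.645  0.1905 0.0791] 
[... 315 characters left out ...]
80
[0.6255 0.2066 0.1367] 307 286
[0.6101 0.2068 0.1387] 310 321
[0.6071 0.2017 0.1386] 323 326
[0.6048 0.2002 0.1391] 327 331
[0.6141 0.2072 0.1586] 306 348
top 348 (array([  0,   1, 142, 200,   0,   0,   2,   0,   0,   0,   0,   0,   0,
         0,   0,   1,   0,   1,   0,   1]), array([0.06 , 0.065, 0.07 , 0.075, 0.08 , 0.085, 0.09 , 0.095, 0.1  ,
       0.105, 0.11 , 0.115, 0.12 , 0.125, 0.13 , 0.135, 0.14 , 0.145,
       0.15 , 0.155, 0.16 ]))
[0.6018 0.211  0.1596] 168 152
[0.6052 0.2158 0.1465] 168 153
[0.606  0.2183 0.14  ] 168 154
[0.6063 0.1954 0.0923] 190 161
[0.6042 0.1954 0.0928] 190 162
[0.6054 0.2186 0.0794] 180 165
[0.6019 0.2056 0.079 ] 187 166
[0.598  0.2058 0.079 ] 187 168
```

Depth from the wrist and side cameras puts the true finger tips at about z = 0.088, roughly 20 mm above the reported TCP. About 12 mm of travel remains, so I'll keep lowering with checks.

Request:
{"fn": "play_rows", "kwargs": {"commands": "0 0 -0.03 0 0 0;0 0 -0.03 0 0 0;0 0 -0.03 0 0 0;0 0 0 0 0 0"}}

```text
time_s: 7.8
tcp_pos: [0.6147, 0.2029, 0.0656]
ee_rot: [[0.996, -0.085, -0.0], [-0.085, -0.996, -0.0], [-0.0, 0.0, -1.0]]
wrist_force: [0.6, 0.6, -0.4]
gripper_width: 0.007
gripper_force: 0.0
```

Request:
{"fn": "play_rows", "kwargs": {"commands": "0 0 -0.03 0 0 0;0 0 -0.03 0 0 0;0 0 -0.03 0 0 0;0 0 0 0 0 0"}}

```text
time_s: 8.2
tcp_pos: [0.6147, 0.203, 0.0629]
ee_rot: [[0.996, -0.085, -0.0], [-0.085, -0.996, -0.0], [-0.0, 0.0, -1.0]]
wrist_force: [-0.1, -0.2, 0.2]
gripper_width: 0.008
gripper_force: 0.0
```

Request:
{"fn": "play_rows", "kwargs": {"commands": "0 0 -0.03 0 0 0;0 0 -0.03 0 0 0;0 0 0 0 0 0"}}

```text
time_s: 8.5
tcp_pos: [0.6147, 0.2029, 0.0612]
ee_rot: [[0.996, -0.085, -0.0], [-0.085, -0.996, -0.0], [-0.0, 0.0, -1.0]]
wrist_force: [-0.6, 0.3, -0.3]
gripper_width: 0.007
gripper_force: 0.0
```

Request:
{"fn": "play_rows", "kwargs": {"commands": "0 0 -0.02 0 0 0;0 0 -0.02 0 0 0;0 0 -0.02 0 0 0;0 0 0 0 0 0"}}

```text
time_s: 8.9
tcp_pos: [0.6148, 0.2029, 0.0594]
ee_rot: [[0.996, -0.085, -0.0], [-0.085, -0.996, -0.0], [-0.0, 0.0, -1.0]]
wrist_force: [-0.2, 0.1, 0.3]
gripper_width: 0.008
gripper_force: 0.0
```

Request:
{"fn": "play_rows", "kwargs": {"commands": "0 0 -0.015 0 0 0;0 0 -0.015 0 0 0;0 0 0 0 0 0"}}

```text
time_s: 9.2
tcp_pos: [0.6148, 0.203, 0.0585]
ee_rot: [[0.996, -0.085, -0.0], [-0.085, -0.996, -0.0], [-0.0, 0.0, -1.0]]
wrist_force: [-0.6, 0.8, -0.3]
gripper_width: 0.005
gripper_force: 0.0
```

Request:
{"fn": "play_rows", "kwargs": {"commands": "0 0 -0.012 0 0 0;0 0 0 0 0 0"}}

```text
time_s: 9.4
tcp_pos: [0.6148, 0.203, 0.0582]
ee_rot: [[0.996, -0.085, -0.0], [-0.085, -0.996, -0.0], [-0.0, 0.0, -1.0]]
wrist_force: [0.5, 0.2, -0.2]
gripper_width: 0.004
gripper_force: 0.0
```

Request:
{"fn": "play_rows", "kwargs": {"commands": "0 0 -0.012 0 0 0;0 0 0 0 0 0"}}

```text
time_s: 9.6
tcp_pos: [0.6148, 0.203, 0.0578]
ee_rot: [[0.996, -0.085, -0.0], [-0.085, -0.996, -0.0], [-0.0, 0.0, -1.0]]
wrist_force: [0.4, -0.3, 0.2]
gripper_width: 0.01
gripper_force: 0.0
```

Request:
{"fn": "play_rows", "kwargs": {"commands": "0 0 -0.014 0 0 0;0 0 0 0 0 0"}}

```text
time_s: 9.8
tcp_pos: [0.6148, 0.203, 0.0574]
ee_rot: [[0.996, -0.085, -0.0], [-0.085, -0.996, -0.0], [-0.0, 0.0, -1.0]]
wrist_force: [0.7, 0.1, -1.2]
gripper_width: 0.008
gripper_force: 0.0
```

Request:
{"fn": "play_rows", "kwargs": {"commands": "0 0 -0.014 0 0 0;0 0 0 0 0 0"}}

```text
time_s: 10.0
tcp_pos: [0.6148, 0.203, 0.057]
ee_rot: [[0.996, -0.085, -0.0], [-0.085, -0.996, -0.0], [-0.0, 0.0, -1.0]]
wrist_force: [-0.1, 0.3, 0.7]
gripper_width: 0.007
gripper_force: 0.0
```

Request:
{"fn": "play_rows", "kwargs": {"commands": "0 0 -0.014 0 0 0;0 0 0 0 0 0"}}

```text
time_s: 10.2
tcp_pos: [0.6148, 0.203, 0.0566]
ee_rot: [[0.996, -0.085, -0.0], [-0.085, -0.996, -0.0], [-0.0, 0.0, -1.0]]
wrist_force: [0.2, 0.3, -0.2]
gripper_width: 0.002
gripper_force: 0.0
```

Request:
{"fn": "play_rows", "kwargs": {"commands": "0 0 -0.014 0 0 0;0 0 0 0 0 0"}}

```text
time_s: 10.4
tcp_pos: [0.6148, 0.203, 0.0562]
ee_rot: [[0.996, -0.085, -0.0], [-0.085, -0.996, -0.0], [-0.0, 0.0, -1.0]]
wrist_force: [-0.0, -0.2, 0.4]
gripper_width: 0.006
gripper_force: 0.0
```

Request:
{"fn": "play_rows", "kwargs": {"commands": "0 0 -0.012 0 0 0;0 0 0 0 0 0"}}

```text
time_s: 10.6
tcp_pos: [0.6148, 0.203, 0.0558]
ee_rot: [[0.996, -0.085, -0.0], [-0.085, -0.996, -0.0], [-0.0, 0.0, -1.0]]
wrist_force: [-0.5, 0.2, -0.4]
gripper_width: 0.005
gripper_force: 0.0
```

Request:
{"fn": "play_rows", "kwargs": {"commands": "0 0 -0.012 0 0 0;0 0 0 0 0 0"}}

```text
time_s: 10.8
tcp_pos: [0.6148, 0.203, 0.0555]
ee_rot: [[0.996, -0.085, -0.0], [-0.085, -0.996, -0.0], [-0.0, 0.0, -1.0]]
wrist_force: [0.1, 0.2, -1.0]
gripper_width: 0.008
gripper_force: 0.0
```

Request:
{"fn": "play_rows", "kwargs": {"commands": "0 0 -0.012 0 0 0;0 0 0 0 0 0"}}

```text
time_s: 11.0
tcp_pos: [0.6148, 0.203, 0.0551]
ee_rot: [[0.996, -0.085, -0.0], [-0.085, -0.996, -0.0], [-0.0, 0.0, -1.0]]
wrist_force: [0.7, 1.3, -1.1]
gripper_width: 0.007
gripper_force: 0.0
```

Run:
```python
from h import *
p,X,u,v=cloud("wrist")
m=(abs(X[:,0]-.62)<.012)&(abs(X[:,1]-.203)<.008)&(X[:,2]<.12)&(X[:,2]>.06)
print(np.histogram(X[m,2],bins=np.arange(.07,.1,.002)))
```

```text
(array([  0,  22, 424,  66,  56,  42,  47,  54,  58,  55,  59,  58,  63,
        70]), array([0.07 , 0.072, 0.074, 0.076, 0.078, 0.08 , 0.082, 0.084, 0.086,
       0.088, 0.09 , 0.092, 0.094, 0.096, 0.098]))
```

Request:
{"fn": "play_rows", "kwargs": {"commands": "0 0 -0.012 0 0 0;0 0 0 0 0 0"}}

```text
time_s: 11.25
tcp_pos: [0.6148, 0.203, 0.0547]
ee_rot: [[0.996, -0.085, -0.0], [-0.085, -0.996, -0.0], [-0.0, 0.0, -1.0]]
wrist_force: [-0.0, 0.7, -0.1]
gripper_width: 0.005
gripper_force: 0.0
```

Request:
{"fn": "play_rows", "kwargs": {"commands": "0 0 -0.012 0 0 0;0 0 0 0 0 0"}}

```text
time_s: 11.45
tcp_pos: [0.6148, 0.203, 0.0544]
ee_rot: [[0.996, -0.085, -0.0], [-0.085, -0.996, -0.0], [-0.0, 0.0, -1.0]]
wrist_force: [0.1, -0.4, 0.3]
gripper_width: 0.003
gripper_force: 0.0
```

Request:
{"fn": "play_rows", "kwargs": {"commands": "0 0 -0.012 0 0 0;0 0 0 0 0 0"}}

```text
time_s: 11.65
tcp_pos: [0.6149, 0.203, 0.0541]
ee_rot: [[0.996, -0.085, 0.0], [-0.085, -0.996, 0.0], [0.0, -0.0, -1.0]]
wrist_force: [0.2, 0.7, 1.1]
gripper_width: 0.007
gripper_force: 0.2
```

Request:
{"fn": "play_rows", "kwargs": {"commands": "0 0 -0.012 0 0 0;0 0 0 0 0 0"}}

```text
time_s: 11.85
tcp_pos: [0.6149, 0.203, 0.0541]
ee_rot: [[0.996, -0.085, 0.0], [-0.085, -0.996, -0.0], [0.0, 0.0, -1.0]]
wrist_force: [-0.2, -0.4, 3.7]
gripper_width: 0.005
gripper_force: 1.3
```

Request:
{"fn": "play_rows", "kwargs": {"commands": "0 0 -0.012 0 0 0;0 0 0 0 0 0"}}

```text
time_s: 12.05
tcp_pos: [0.6149, 0.203, 0.0541]
ee_rot: [[0.996, -0.084, 0.0], [-0.084, -0.996, -0.0], [0.0, -0.0, -1.0]]
wrist_force: [-2.3, 0.4, 4.5]
gripper_width: 0.006
gripper_force: 2.6
```

Request:
{"fn": "play_rows", "kwargs": {"commands": "0 0 -0.01 0 0 0;0 0 0 0 0 0;0 0 0 0 0 0"}}

```text
time_s: 12.35
tcp_pos: [0.6149, 0.203, 0.0541]
ee_rot: [[0.996, -0.084, 0.0], [-0.084, -0.996, -0.0], [0.0, -0.0, -1.0]]
wrist_force: [-2.8, -0.1, 6.0]
gripper_width: 0.004
gripper_force: 3.2
```

Request:
{"fn": "play_rows", "kwargs": {"commands": "0 0 -0.012 0 0 0;0 0 -0.012 0 0 0;0 0 0 0 0 0;0 0 0 0 0 0"}}

```text
time_s: 12.75
tcp_pos: [0.6149, 0.203, 0.0541]
ee_rot: [[0.996, -0.084, 0.001], [-0.084, -0.996, -0.0], [0.001, 0.0, -1.0]]
wrist_force: [-3.7, -0.5, 8.6]
gripper_width: 0.005
gripper_force: 4.6
```

Request:
{"fn": "play_rows", "kwargs": {"commands": "-0.033 0.003 -0.008 0 0 0;-0.033 0.003 0 0 0 0;-0.033 0.003 0 0 0 0;-0.033 0.003 0 0 0 0;0 0 0 0 0 0"}}

```text
time_s: 13.25
tcp_pos: [0.614, 0.2037, 0.0541]
ee_rot: [[0.996, -0.084, 0.007], [-0.084, -0.996, 0.002], [0.007, -0.002, -1.0]]
wrist_force: [4.1, -2.4, 6.4]
gripper_width: 0.011
gripper_force: 2.8
```

Request:
{"fn": "play_rows", "kwargs": {"commands": "-0.033 0.002 -0.015 0 0 0;-0.033 0.002 -0.015 0 0 0;-0.033 0.002 0 0 0 0;-0.033 0.002 0 0 0 0;0 0 0 0 0 0"}}

```text
time_s: 13.75
tcp_pos: [0.6116, 0.2048, 0.0541]
ee_rot: [[0.996, -0.083, 0.011], [-0.083, -0.997, 0.003], [0.01, -0.004, -1.0]]
wrist_force: [5.2, -1.1, 7.0]
gripper_width: 0.006
gripper_force: 3.2
```

Request:
{"fn": "play_rows", "kwargs": {"commands": "-0.05 -0.01 -0.015 0 0 0;-0.05 -0.01 -0.01 0 0 0;-0.05 -0.01 0 0 0 0;-0.05 0 0 0 0 0;-0.05 0 0 0 0 0;-0.05 0 0 0 0 0"}}

```text
time_s: 14.35
tcp_pos: [0.6038, 0.205, 0.0541]
ee_rot: [[0.996, -0.083, 0.013], [-0.083, -0.997, 0.005], [0.013, -0.006, -1.0]]
wrist_force: [6.5, -0.7, 7.4]
gripper_width: 0.006
gripper_force: 3.7
```

```bash
cat > m.py <<'E'
from h import *
i=cams.camera_info("top");p,d=cams.capture("top")
cv2.imwrite("pics/t%d.png"%int(r.sense()["time_s"]*100),p)
c=p[140:240,165:206];c=cv2.cvtColor(c,cv2.COLOR_BGR2HSV)
m=((c[...,2]>150)&(c[...,1]<70)).astype(np.uint8)
n,l,s,cc=cv2.connectedComponentsWithStats(m)
for k in range(1,n):
    if s[k,4]>60:
        ys,xs=np.where(l==k); b=ys.max()
        x0,y0,w,h,a=s[k]
        print("blob",x0+165,y0+140,w,h,a,"front mid",onplane(i,165+x0+w/2-.5,140+y0+h-.5,.074).round(4))
E
python3 m.py
```

```text
blob 178 176 22 19 321 front mid [0.5473 0.2071 0.074 ]
```

Request:
{"fn": "play_rows", "kwargs": {"commands": "-0.066 0.005 0 0 0 0;-0.066 0.005 0 0 0 0;-0.066 0.005 0 0 0 0;-0.066 0.005 0 0 0 0;-0.066 0.005 0 0 0 0;0 0 0 0 0 0"}}

```text
time_s: 15.0
tcp_pos: [0.5936, 0.2057, 0.0541]
ee_rot: [[0.997, -0.083, 0.013], [-0.083, -0.997, 0.005], [0.012, -0.006, -1.0]]
wrist_force: [5.8, -0.1, 8.1]
gripper_width: 0.009
gripper_force: 4.0
```

Request:
{"fn": "play_rows", "kwargs": {"commands": "-0.066 0.005 0 0 0 0;-0.066 0.005 0 0 0 0;-0.066 0.005 0 0 0 0;0 0 0 0 0 0"}}

```text
time_s: 15.4
tcp_pos: [0.5877, 0.2062, 0.0541]
ee_rot: [[0.997, -0.083, 0.013], [-0.083, -0.997, 0.005], [0.012, -0.006, -1.0]]
wrist_force: [7.5, -1.2, 8.6]
gripper_width: 0.004
gripper_force: 4.1
```

Request:
{"fn": "play_rows", "kwargs": {"commands": "-0.06 0.005 0 0 0 0;-0.06 0.005 0 0 0 0;-0.06 0.005 0 0 0 0;0 0 0 0 0 0"}}

```text
time_s: 15.8
tcp_pos: [0.5811, 0.2064, 0.0541]
ee_rot: [[0.997, -0.083, 0.01], [-0.083, -0.997, 0.004], [0.01, -0.005, -1.0]]
wrist_force: [2.4, 0.3, 11.3]
gripper_width: 0.007
gripper_force: 5.4
```

Request:
{"fn": "play_rows", "kwargs": {"commands": "-0.06 0.005 0 0 0 0;-0.06 0.005 0 0 0 0;-0.06 0.005 0 0 0 0;0 0 0 0 0 0"}}

```text
time_s: 16.2
tcp_pos: [0.5752, 0.2067, 0.054]
ee_rot: [[0.997, -0.083, 0.009], [-0.083, -0.997, 0.004], [0.009, -0.005, -1.0]]
wrist_force: [1.4, -0.0, 11.3]
gripper_width: 0.004
gripper_force: 5.7
```

Request:
{"fn": "play_rows", "kwargs": {"commands": "-0.06 0.005 0 0 0 0;-0.06 0.005 0 0 0 0;-0.06 0.005 0 0 0 0;0 0 0 0 0 0"}}

```text
time_s: 16.6
tcp_pos: [0.5698, 0.2072, 0.054]
ee_rot: [[0.997, -0.083, 0.009], [-0.083, -0.997, 0.004], [0.009, -0.005, -1.0]]
wrist_force: [2.3, 0.6, 11.4]
gripper_width: 0.007
gripper_force: 5.8
```

```bash
python3 m.py
```

```text
blob 177 193 22 19 335 front mid [0.515  0.2105 0.074 ]
```

Request:
{"fn": "play_rows", "kwargs": {"commands": "-0.06 0.005 0 0 0 0;-0.06 0.005 0 0 0 0;-0.06 0.005 0.01 0 0 0;-0.04 0.003 0.01 0 0 0;0 0 0 0 0 0;0 0 0 0 0 0"}}

```text
time_s: 17.25
tcp_pos: [0.5626, 0.2076, 0.054]
ee_rot: [[0.997, -0.083, 0.008], [-0.083, -0.997, 0.004], [0.008, -0.004, -1.0]]
wrist_force: [1.1, 0.7, 10.1]
gripper_width: 0.002
gripper_force: 5.2
```

Request:
{"fn": "play_rows", "kwargs": {"commands": "0 0 0.03 0 0 0;0 0 0.03 0 0 0;0 0 0.1 0 0 0;0 0 0.3 0 0 0;0 0 0.5 0 0 0;0 0 0.7 0 0 0;0 0 0.7 0 0 0;0 0 0 0 0 0", "grip": 0}}

```text
time_s: 18.05
tcp_pos: [0.5608, 0.2066, 0.125]
ee_rot: [[0.996, -0.084, 0.005], [-0.084, -0.996, 0.003], [0.005, -0.003, -1.0]]
wrist_force: [0.4, -0.6, 0.2]
gripper_width: 0.008
gripper_force: 0.0
```

```bash
python3 m.py
python3 - <<'E'
from h import *
p,X,u,v=cloud("wrist");cv2.imwrite("pics/w3.png",p)
p=cv2.imread(sorted(__import__("glob").glob("pics/t1*.png"))[-1])
cv2.imwrite("pics/c3.png",cv2.resize(p[125:225,160:260],None,fx=5.5,fy=5.5,interpolation=cv2.INTER_CUBIC))
E
```

```text
blob 177 196 23 22 442 front mid [0.5035 0.2102 0.074 ]
```

View pics/c3.png

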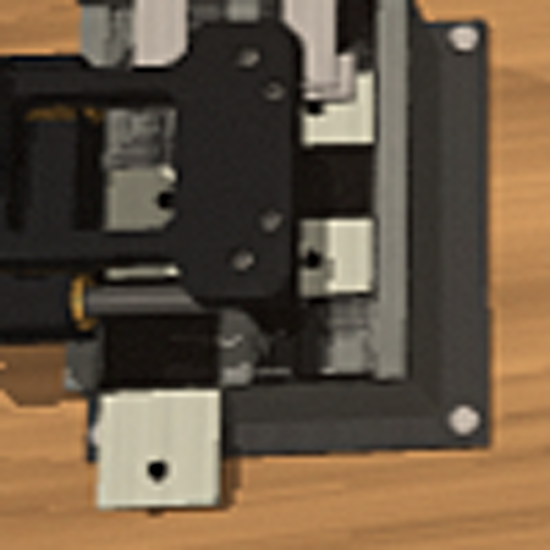

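The crop shows the long plate sticking out over the front edge by its bare 40 mm: corners at (98,505) and (217,508), rack edge near row 388. I'll go in front of the rack, open the fingers, descend beside the overhang and pinch.

Request:
{"fn": "play_rows", "kwargs": {"commands": "-0.38 0.03 0 -0.02 0.033 0;-0.38 0.03 0 0 0 0;-0.38 0.03 0 0 0 0;0 0 -0.3 0 0 0;0 0 -0.3 0 0 0;0 0 0 0 0 0;0 0 0 0 0 0", "grip": 64}}

```text
time_s: 18.85
tcp_pos: [0.5251, 0.2083, 0.1032]
ee_rot: [[0.996, -0.085, -0.006], [-0.085, -0.996, -0.004], [-0.005, 0.004, -1.0]]
wrist_force: [0.1, -0.2, 0.5]
gripper_width: 0.554
gripper_force: 0.0
```

Run:
```python
from h import *
p,X,u,v=cloud("wrist");cv2.imwrite("pics/w4.png",p)
s=r.sense();print(s["tcp_pos"],s["gripper_width"])
m=(abs(X[:,2]-.074)<.004)&(X[:,0]<.60)&(X[:,1]>.18)&(X[:,1]<.24)
print(len(X[m]),X[m].min(0),X[m].max(0))
for lo in np.arange(.49,.6,.01):
    k=m&(abs(X[:,0]-lo)<.005)
    if k.sum()>5: print(lo.round(3),X[k,1].min().round(4),X[k,1].max().round(4),k.sum())
k=(X[:,2]<.16)&(abs(X[:,0]-.5265)<.03)&(abs(X[:,1]-.2095)<.07)&(X[:,2]>.078)
print("fingers",X[k].min(0),X[k].max(0),k.sum())
for a,b in((.13,.2095),(.2095,.29)):
    j=k&(X[:,1]>a)&(X[:,1]<b); print(np.histogram(X[j,2],bins=np.arange(.07,.16,.01))[0],X[j].mean(0))
```

```text
[0.52545518 0.20845301 0.10358802] 0.6013034029460913
10266 [0.50137873 0.18000179 0.07000347] [0.59999442 0.23769075 0.07730463]
0.5 0.1887 0.228 157
0.51 0.1874 0.2279 726
0.52 0.1869 0.2275 778
0.53 0.1863 0.2263 787
0.54 0.1803 0.2259 820
0.55 0.1801 0.2377 1177
0.56 0.1801 0.2372 1228
0.57 0.18 0.2366 1275
0.58 0.18 0.2354 1312
0.59 0.1801 0.2346 1331
fingers [0.51231351 0.17122155 0.12286413] [0.53879707 0.24253911 0.15999232] 2093
[  0   0   0   0   0 131 255 319] [0.52893509 0.17949945 0.14366228]
[  0   0   0   0   0 136 246 337] [0.53361713 0.2346371  0.14349045]
```

View pics/w4.png

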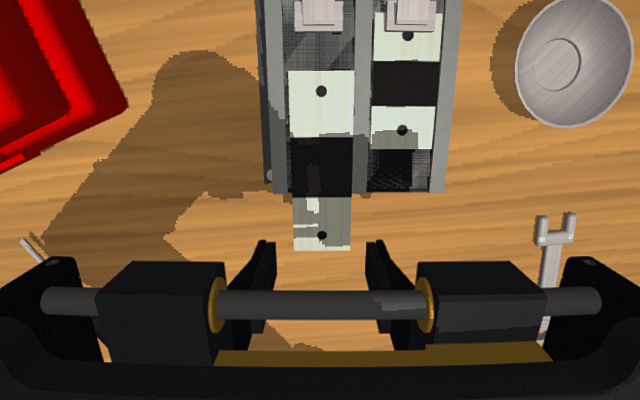

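The wrist view shows the overhang at (293–350, 197–250), midway between the open fingers at (265,260) and (378,260). I'll descend and pinch.

Request:
{"fn": "play_rows", "kwargs": {"commands": "0 0 -0.27 0.025 -0.04 0;0 0 -0.27 0 0 0;0 0 -0.27 0 0 0;0 0 -0.27 0 0 0;0 0 -0.27 0 0 0;0 0 -0.27 0 0 0;0 0 -0.27 0 0 0;0 0 -0.27 0 0 0;0 0 0 0 0 0;0 0 0 0 0 0"}}

```text
time_s: 19.9
tcp_pos: [0.5252, 0.2085, 0.0389]
ee_rot: [[0.996, -0.085, 0.001], [-0.085, -0.996, 0.001], [0.001, -0.001, -1.0]]
wrist_force: [0.4, 0.5, 0.5]
gripper_width: 0.735
gripper_force: 0.0
```

Request:
{"fn": "play_rows", "kwargs": {"commands": "0 0 0 0 0 0;0 0 0 0 0 0;0 0 0 0 0 0;0 0 0 0 0 0;0 0 0 0 0 0;0 0 0 0 0 0;0 0 0 0 0 0;0 0 0 0 0 0", "grip": 30}}

```text
time_s: 20.7
tcp_pos: [0.5252, 0.2086, 0.0392]
ee_rot: [[0.996, -0.085, 0.001], [-0.085, -0.996, 0.001], [0.001, -0.001, -1.0]]
wrist_force: [-0.7, 0.4, 1.7]
gripper_width: 0.452
gripper_force: 30.0
```

Request:
{"fn": "play_rows", "kwargs": {"commands": "0 0 0.05 0 0 0;0 0 0.1 0 0 0;0 0 0.2 0 0 0;0 0 0.3 0 0 0;0 0 0.4 0 0 0;0 0 0.4 0 0 0;0 0 0.4 0 0 0;0 0 0.4 0 0 0;0 0 0 0 0 0;0 0 0 0 0 0"}}

```text
time_s: 21.7
tcp_pos: [0.525, 0.2085, 0.1068]
ee_rot: [[0.996, -0.085, 0.001], [-0.085, -0.996, 0.001], [0.001, -0.001, -1.0]]
wrist_force: [0.1, 0.3, -1.3]
gripper_width: 0.451
gripper_force: 30.0
```

```bash
cat > g.py <<'E'
from h import *
# plate pose by wrist depth: points near expected height, in tool frame
s=r.sense();T=s["tcp_pos"];R=s["ee_rot"]
p,X,u,v=cloud("wrist")
Y=(X-T)@R  # tool frame: x fwd, y, z down
m=(Y[:,0]>-.03)&(Y[:,0]<.12)&(abs(Y[:,1])<.03)&(Y[:,2]>-.045)&(Y[:,2]<-.015)
m&=~((Y[:,0]<.013)&(abs(Y[:,1])>.018))
Q=Y[m]; print(s["time_s"],T.round(4),"n",len(Q),"x",Q[:,0].min().round(4),Q[:,0].max().round(4))
A=np.c_[Q[:,:2],np.ones(len(Q))];c=np.linalg.lstsq(A,Q[:,2],rcond=None)[0];print("z=ax+by+c",c.round(4),"resid",np.std(Q[:,2]-A@c).round(4))
e=[]
for x in np.arange(.02,.09,.005):
    k=abs(Q[:,0]-x)<.0025
    if k.sum()>5: e.append((x,(Q[k,1].min()+Q[k,1].max())/2,np.ptp(Q[k,1])))
e=np.array(e);print("yaw,y0 in tool",np.polyfit(e[:,0],e[:,1],1).round(4),"w",e[:,2].mean())
E
python3 g.py
```

```text
21.7 [0.525  0.2085 0.1068] n 19527 x -0.0137 0.0982
z=ax+by+c [ 0.0123 -0.002  -0.035 ] resid 0.0009
yaw,y0 in tool [0.005  0.0009] w 0.0400929469733558
```

Request:
{"fn": "play_rows", "kwargs": {"commands": "0 -0.3 0.3 0 0 0;-0.05 -0.68 0.2 0 0 0.12;-0.05 -0.68 0.2 0 0 0.12;-0.05 -0.68 0 0 0 0.12;-0.05 -0.68 0 0 0 0.12;-0.05 -0.68 0 0 0 0.12;-0.05 -0.68 0 0 0 0.12;-0.05 -0.68 0 0 0 0.12;-0.05 -0.68 0 0 0 0.12;-0.05 -0.68 0 0 0 0.12;-0.05 -0.68 0 0 0 0.12;-0.05 -0.68 0 0 0 0.12;-0.05 -0.68 0 0 0 0.12;-0.05 -0.68 0 0 0 0.12;-0.05 -0.68 0 0 0 0.12;-0.05 -0.68 0 0 0 0.12;-0.05 -0.68 0 0 0 0.12;-0.05 -0.68 0 0 0 0.12;-0.05 -0.68 0 0 0 0.12;-0.05 -0.68 0 0 0 0.12"}}

```text
time_s: 23.75
tcp_pos: [0.4959, -0.1894, 0.1276]
ee_rot: [[0.967, 0.255, -0.0], [0.255, -0.967, 0.001], [0.0, -0.001, -1.0]]
wrist_force: [0.6, 0.3, -0.5]
gripper_width: 0.45
gripper_force: 30.0
```

Request:
{"fn": "play_rows", "kwargs": {"commands": "-0.05 -0.3 0 0 0 0.06;0 0 0 0 0 0;0 0 0 0 0 0"}}

```text
time_s: 24.05
tcp_pos: [0.4948, -0.1969, 0.1275]
ee_rot: [[0.965, 0.263, 0.0], [0.263, -0.965, 0.001], [0.001, -0.001, -1.0]]
wrist_force: [0.0, 0.2, -0.5]
gripper_width: 0.452
gripper_force: 30.0
```

```bash
python3 g.py
python3 - <<'E'
from h import *
p,X,u,v=cloud("wrist");cv2.imwrite("pics/w5.png",p); np.savez("pics/w5x.npz",X=X,u=u,v=v)
i=cams.camera_info("wrist");np.savez("pics/w5i.npz",**i)
m=(X[:,1]<-.09)&(X[:,1]>-.25)&(X[:,0]>.56)&(X[:,0]<.67)
for lo,hi in((.101,.108),(.091,.097)):
    Q=X[m&(X[:,2]>lo)&(X[:,2]<hi)].astype(np.float32)[:,:2]; print(lo,len(Q),Q.mean(0),cv2.minAreaRect(Q*1000))
E
```

```text
24.05 [ 0.4948 -0.1969  0.1275] n 19535 x -0.0137 0.098
z=ax+by+c [ 0.0119 -0.0025 -0.035 ] resid 0.0009
yaw,y0 in tool [0.0054 0.0003] w 0.04005198868256329
0.101 2575 [ 0.61981875 -0.16207518] ((620.07373046875, -162.21095275878906), (12.312609672546387, 64.6175308227539), 15.733309745788574)
0.091 3481 [ 0.6057303  -0.16653587] ((604.2939453125, -166.89614868164062), (22.35512351989746, 64.12580108642578), 16.043853759765625)
```

View pics/w5.png

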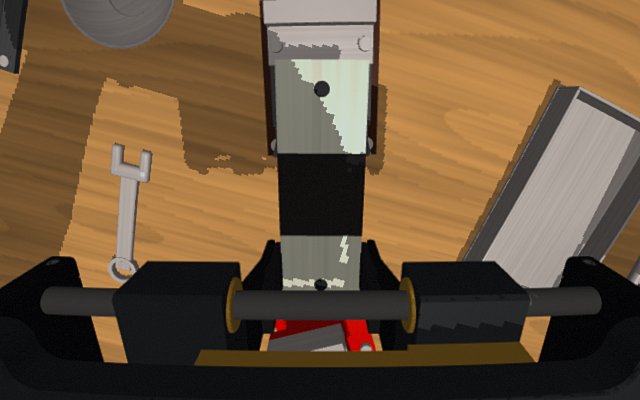

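The wrist view shows the plate held square, with its lead edge at row ~58, just short of the keeper. The keeper spans (266–375) and its centre line matches the plate's. I'll make small corrections, then lower.

Request:
{"fn": "play_rows", "kwargs": {"commands": "-0.05 -0.01 -0.1 0.01 -0.04 0.06;0 0 -0.26 0 0 0;0 0 -0.26 0 0 0;0 0 -0.26 0 0 0;0 0 -0.26 0 0 0;0 0 -0.26 0 0 0;0 0 -0.26 0 0 0;0 0 -0.26 0 0 0;0 0 -0.26 0 0 0;0 0 -0.2 0 0 0;0 0 -0.1 0 0 0;0 0 0 0 0 0;0 0 0 0 0 0"}}

```text
time_s: 25.45
tcp_pos: [0.4939, -0.1975, 0.0533]
ee_rot: [[0.962, 0.272, 0.007], [0.272, -0.962, 0.002], [0.008, -0.0, -1.0]]
wrist_force: [0.4, -0.2, -1.5]
gripper_width: 0.447
gripper_force: 30.0
```

```bash
python3 g.py
python3 - <<'E'
from h import *
p,X,u,v=cloud("wrist")
m=(X[:,1]<-.09)&(X[:,1]>-.25)&(X[:,0]>.56)&(X[:,0]<.67)
for lo,hi in((.101,.108),(.091,.097)):
    Q=X[m&(X[:,2]>lo)&(X[:,2]<hi)].astype(np.float32)[:,:2]; print(lo,len(Q),cv2.minAreaRect(Q*1000))
E
```

```text
25.45 [ 0.4939 -0.1975  0.0533] n 33767 x -0.0139 0.1197
z=ax+by+c [-0.0213  0.0032 -0.0334] resid 0.0035
yaw,y0 in tool [-0.0088  0.0006] w 0.052787009209980085
0.101 0 ((0.0, 0.0), (0.0, 0.0), 0.0)
0.091 6498 ((601.0718383789062, -167.81527709960938), (16.817333221435547, 64.59176635742188), 16.088932037353516)
```

Request:
{"fn": "play_rows", "kwargs": {"commands": "0 0 -0.04 0 0 0;0 0 -0.04 0 0 0;0 0 0 0 0 0"}}

```text
time_s: 25.85
tcp_pos: [0.4935, -0.1974, 0.0506]
ee_rot: [[0.962, 0.272, 0.007], [0.272, -0.962, 0.003], [0.007, -0.001, -1.0]]
wrist_force: [-0.7, 0.4, -0.4]
gripper_width: 0.452
gripper_force: 30.0
```

Request:
{"fn": "play_rows", "kwargs": {"commands": "0 0 -0.02 0 0 0;0 0 0 0 0 0"}}

```text
time_s: 26.05
tcp_pos: [0.4935, -0.1974, 0.0501]
ee_rot: [[0.962, 0.272, 0.007], [0.272, -0.962, 0.003], [0.007, -0.001, -1.0]]
wrist_force: [-0.8, 0.3, -0.6]
gripper_width: 0.45
gripper_force: 30.0
```

Request:
{"fn": "play_rows", "kwargs": {"commands": "0 0 -0.015 0 0 0;0 0 0 0 0 0"}}

```text
time_s: 26.25
tcp_pos: [0.4936, -0.1974, 0.0496]
ee_rot: [[0.962, 0.272, 0.007], [0.272, -0.962, 0.003], [0.007, -0.001, -1.0]]
wrist_force: [-0.7, 0.6, 0.2]
gripper_width: 0.453
gripper_force: 30.0
```

Request:
{"fn": "play_rows", "kwargs": {"commands": "0.064 0.018 -0.01 0 0 0;0.064 0.018 0 0 0 0;0.064 0.018 0 0 0 0;0.064 0.018 0 0 0 0;0 0 0 0 0 0"}}

```text
time_s: 26.75
tcp_pos: [0.5016, -0.1952, 0.0494]
ee_rot: [[0.962, 0.272, 0.007], [0.272, -0.962, 0.003], [0.007, -0.001, -1.0]]
wrist_force: [-0.8, 0.3, -1.3]
gripper_width: 0.451
gripper_force: 30.0
```

Request:
{"fn": "play_rows", "kwargs": {"commands": "0.064 0.018 0 0 0 0;0.064 0.018 0 0 0 0;0.064 0.018 0 0 0 0;0.064 0.018 0 0 0 0;0 0 0 0 0 0"}}

```text
time_s: 27.25
tcp_pos: [0.5093, -0.1931, 0.0494]
ee_rot: [[0.962, 0.272, 0.007], [0.272, -0.962, 0.003], [0.007, -0.001, -1.0]]
wrist_force: [-0.1, -0.7, -0.8]
gripper_width: 0.449
gripper_force: 30.0
```

Request:
{"fn": "play_rows", "kwargs": {"commands": "0.064 0.018 -0.01 0 0 0;0.064 0.018 0 0 0 0;0.064 0.018 0 0 0 0;0 0 0 0 0 0"}}

```text
time_s: 27.65
tcp_pos: [0.5152, -0.1915, 0.0492]
ee_rot: [[0.962, 0.272, 0.007], [0.272, -0.962, 0.002], [0.008, -0.0, -1.0]]
wrist_force: [-0.3, 0.5, -0.4]
gripper_width: 0.453
gripper_force: 30.0
```

Request:
{"fn": "play_rows", "kwargs": {"commands": "0.032 0.009 0 0 0 0;0.032 0.009 0 0 0 0;0 0 0 0 0 0"}}

```text
time_s: 27.95
tcp_pos: [0.5169, -0.1909, 0.0491]
ee_rot: [[0.962, 0.272, 0.007], [0.272, -0.962, 0.003], [0.007, -0.001, -1.0]]
wrist_force: [1.1, -0.1, 0.4]
gripper_width: 0.449
gripper_force: 30.0
```

Request:
{"fn": "play_rows", "kwargs": {"commands": "0.032 0.009 0 0 0 0;0 0 0 0 0 0"}}

```text
time_s: 28.15
tcp_pos: [0.5177, -0.1907, 0.0491]
ee_rot: [[0.962, 0.272, 0.007], [0.272, -0.962, 0.003], [0.007, -0.001, -1.0]]
wrist_force: [0.7, -1.0, 0.2]
gripper_width: 0.452
gripper_force: 30.0
```

Request:
{"fn": "play_rows", "kwargs": {"commands": "0.02 0.006 0 0 0 0;0 0 0 0 0 0"}}

```text
time_s: 28.35
tcp_pos: [0.5183, -0.1905, 0.0491]
ee_rot: [[0.962, 0.272, 0.007], [0.272, -0.962, 0.003], [0.007, -0.001, -1.0]]
wrist_force: [-0.7, -1.0, 0.9]
gripper_width: 0.449
gripper_force: 30.0
```

Request:
{"fn": "play_rows", "kwargs": {"commands": "0.02 0.006 0 0 0 0;0 0 0 0 0 0"}}

```text
time_s: 28.55
tcp_pos: [0.5189, -0.1903, 0.0491]
ee_rot: [[0.962, 0.272, 0.007], [0.272, -0.962, 0.003], [0.007, -0.001, -1.0]]
wrist_force: [-1.1, 1.0, -0.1]
gripper_width: 0.454
gripper_force: 30.0
```

Request:
{"fn": "play_rows", "kwargs": {"commands": "0.02 0.006 0 0 0 0;0 0 0 0 0 0"}}

```text
time_s: 28.75
tcp_pos: [0.5195, -0.1901, 0.0491]
ee_rot: [[0.962, 0.272, 0.007], [0.272, -0.962, 0.003], [0.007, -0.001, -1.0]]
wrist_force: [-0.3, -0.9, 0.8]
gripper_width: 0.448
gripper_force: 30.0
```

Request:
{"fn": "play_rows", "kwargs": {"commands": "0.02 0.006 0 0 0 0;0 0 0 0 0 0"}}

```text
time_s: 28.95
tcp_pos: [0.5201, -0.1899, 0.0491]
ee_rot: [[0.962, 0.272, 0.007], [0.272, -0.962, 0.003], [0.007, -0.001, -1.0]]
wrist_force: [-0.0, -0.3, -0.1]
gripper_width: 0.454
gripper_force: 30.0
```

Request:
{"fn": "play_rows", "kwargs": {"commands": "0.02 0.006 0 0 0 0;0 0 0 0 0 0"}}

```text
time_s: 29.15
tcp_pos: [0.5202, -0.1899, 0.0491]
ee_rot: [[0.962, 0.272, 0.006], [0.272, -0.962, 0.003], [0.006, -0.001, -1.0]]
wrist_force: [-1.3, -0.5, 1.7]
gripper_width: 0.451
gripper_force: 30.0
```

Request:
{"fn": "play_rows", "kwargs": {"commands": "0.02 0.006 0 0 0 0;0 0 0 0 0 0"}}

```text
time_s: 29.35
tcp_pos: [0.5203, -0.1898, 0.0491]
ee_rot: [[0.962, 0.272, 0.005], [0.272, -0.962, 0.002], [0.005, -0.001, -1.0]]
wrist_force: [-3.1, -0.4, 3.8]
gripper_width: 0.451
gripper_force: 30.0
```

Request:
{"fn": "play_rows", "kwargs": {"commands": "0.02 0.006 0 0 0 0;0 0 0 0 0 0"}}

```text
time_s: 29.55
tcp_pos: [0.5203, -0.1898, 0.049]
ee_rot: [[0.962, 0.272, 0.004], [0.272, -0.962, 0.002], [0.004, -0.001, -1.0]]
wrist_force: [-4.4, -2.6, 5.1]
gripper_width: 0.447
gripper_force: 30.0
```

Request:
{"fn": "play_rows", "kwargs": {"commands": "0.02 0.006 0 0 0 0;0 0 0 0 0 0"}}

```text
time_s: 29.75
tcp_pos: [0.5203, -0.1897, 0.049]
ee_rot: [[0.962, 0.272, 0.002], [0.272, -0.962, 0.002], [0.003, -0.002, -1.0]]
wrist_force: [-5.5, -2.8, 4.8]
gripper_width: 0.449
gripper_force: 30.0
```

Request:
{"fn": "play_rows", "kwargs": {"commands": "0.02 0.006 0.005 0 0 0;0.02 0.006 0.005 0 0 0;0 0 0 0 0 0"}}

```text
time_s: 30.05
tcp_pos: [0.5202, -0.1896, 0.049]
ee_rot: [[0.963, 0.271, -0.0], [0.271, -0.963, 0.002], [0.0, -0.002, -1.0]]
wrist_force: [-6.0, -4.3, 5.6]
gripper_width: 0.451
gripper_force: 30.0
```

Request:
{"fn": "play_rows", "kwargs": {"commands": "0.02 0.006 0.005 0 0 0;0 0 0 0 0 0"}}

```text
time_s: 30.25
tcp_pos: [0.5202, -0.1896, 0.049]
ee_rot: [[0.963, 0.271, -0.002], [0.271, -0.963, 0.002], [-0.001, -0.003, -1.0]]
wrist_force: [-8.4, -5.5, 6.9]
gripper_width: 0.452
gripper_force: 30.0
```

Request:
{"fn": "play_rows", "kwargs": {"commands": "0.02 0.006 0 0 0 0;0 0 0 0 0 0"}}

```text
time_s: 30.45
tcp_pos: [0.5201, -0.1895, 0.049]
ee_rot: [[0.963, 0.271, -0.003], [0.271, -0.963, 0.002], [-0.002, -0.003, -1.0]]
wrist_force: [-10.0, -6.1, 6.7]
gripper_width: 0.447
gripper_force: 30.0
```

Request:
{"fn": "play_rows", "kwargs": {"commands": "0.025 -0.003 0 0 0 0;0.02 -0.003 0 0 0 0;0 0 0 0 0 0;0 0 0 0 0 0"}}

```text
time_s: 30.85
tcp_pos: [0.5201, -0.1896, 0.0489]
ee_rot: [[0.963, 0.271, -0.006], [0.271, -0.963, 0.003], [-0.005, -0.004, -1.0]]
wrist_force: [-12.7, -4.9, 9.1]
gripper_width: 0.451
gripper_force: 30.0
```

Request:
{"fn": "play_rows", "kwargs": {"commands": "0 0 0 0 0 0;0 0 0 0 0 0;0 0 0 0 0 0;0 0 0 0 0 0"}}

```text
time_s: 31.25
tcp_pos: [0.5201, -0.1896, 0.0489]
ee_rot: [[0.963, 0.271, -0.006], [0.271, -0.963, 0.003], [-0.005, -0.004, -1.0]]
wrist_force: [-11.9, -4.5, 8.9]
gripper_width: 0.448
gripper_force: 30.0
```

Request:
{"fn": "play_rows", "kwargs": {"commands": "-0.05 -0.005 0 0 0 0;-0.05 -0.01 0 0 0 0;-0.04 -0.01 0 0 0 0;0 0 0 0 0 0;0 0 0 0 0 0"}}

```text
time_s: 31.75
tcp_pos: [0.5202, -0.1897, 0.049]
ee_rot: [[0.963, 0.271, 0.003], [0.271, -0.963, 0.003], [0.004, -0.002, -1.0]]
wrist_force: [-5.3, -3.5, 3.2]
gripper_width: 0.448
gripper_force: 30.0
```

Request:
{"fn": "play_rows", "kwargs": {"commands": "-0.03 -0.01 0 0 0 0;-0.015 -0.01 0 0 0 0;0 0 0 0 0 0;0 0 0 0 0 0"}}

```text
time_s: 32.15
tcp_pos: [0.5204, -0.1899, 0.0492]
ee_rot: [[0.962, 0.272, 0.006], [0.272, -0.962, 0.003], [0.007, -0.001, -1.0]]
wrist_force: [-4.4, -0.9, -0.4]
gripper_width: 0.452
gripper_force: 30.0
```

Request:
{"fn": "play_rows", "kwargs": {"commands": "0 0 0 0 0 0;0 0 0 0 0 0;0 0 0 0 0 0;0 0 0 0 0 0;0 0 0 0 0 0;0 0 0 0 0 0", "grip": 64}}

```text
time_s: 32.75
tcp_pos: [0.5208, -0.19, 0.0496]
ee_rot: [[0.962, 0.272, 0.007], [0.272, -0.962, 0.003], [0.008, -0.001, -1.0]]
wrist_force: [0.7, -1.0, 0.4]
gripper_width: 0.731
gripper_force: 0.0
```

```bash
cat > f.py <<'E'
from h import *
p,X,u,v=cloud("wrist");cv2.imwrite("pics/wf%d.png"%int(r.sense()["time_s"]*100),p)
o=np.array([.576,-.1746]);th=np.radians(15.6);S=np.array([[np.cos(th),-np.sin(th)],[np.sin(th),np.cos(th)]])
Y=np.c_[(X[:,:2]-o)@S,X[:,2]]
hsv=cv2.cvtColor(p,cv2.COLOR_BGR2HSV);val=p.max(2)[v,u];sat=hsv[...,1][v,u]
top=(abs(Y[:,2]-.0845)<.004)&(abs(Y[:,1])<.035)&(Y[:,0]>-.1)&(Y[:,0]<.017)
A=np.c_[Y[top],np.ones(top.sum())]
m=top&(Y[:,0]<-.042);Q=Y[m];print("overhang",Q.min(0).round(4),Q.max(0).round(4),m.sum())
m=top&(val>90)&(sat<70)&(Y[:,0]<-.038);Q=Y[m]
print("bright front",np.percentile(Q,[1,99],axis=0).round(4))
B=np.c_[Q[:,:2],np.ones(len(Q))];print("tilt",np.linalg.lstsq(B,Q[:,2],rcond=None)[0].round(4))
print("rect",cv2.minAreaRect((Q[:,:2]*1000).astype(np.float32)))
k=(Y[:,2]>.091)&(Y[:,2]<.097)&(Y[:,0]>0)&(Y[:,0]<.06)&(abs(Y[:,1])<.05);print("keeper",Y[k].min(0),Y[k].max(0))
k=(Y[:,2]>.101)&(Y[:,2]<.108)&(Y[:,0]>0)&(Y[:,0]<.07)&(abs(Y[:,1])<.05);print("stop",k.sum(),Y[k].min(0) if k.sum() else 0)
E
python3 f.py
```

```text
overhang [-0.0716 -0.035   0.0805] [-0.042   0.035   0.0885] 4355
bright front [[-0.0708 -0.0196  0.0822]
 [-0.0412  0.0194  0.0849]]
tilt [ 0.0099 -0.0009  0.0841]
rect ((-55.56048583984375, -0.1805286407470703), (40.01869583129883, 32.051021575927734), 89.82508850097656)
keeper [ 0.01781991 -0.03238818  0.09103072] [0.04039282 0.03229226 0.09699713]
stop 6376 [ 0.03942911 -0.03214712  0.1010131 ]
```

Request:
{"fn": "play_rows", "kwargs": {"commands": "0 0 0.1 0 0 0;0 0 0.3 0 0 0;0 0 0.5 0 0 0;0 0 0.7 0 0 0;0 0 0.7 0 0 0;-0.3 -0.1 0.7 0 0 0;-0.5 -0.15 0.5 0 0 0;-0.5 -0.15 0.3 0 0 0;-0.5 -0.15 0 0 0 0;0 0 0 0 0 0;0 0 0 0 0 0"}}

```text
time_s: 33.9
tcp_pos: [0.4659, -0.2067, 0.163]
ee_rot: [[0.963, 0.271, 0.006], [0.271, -0.963, 0.003], [0.006, -0.001, -1.0]]
wrist_force: [0.5, -0.9, 1.0]
gripper_width: 0.733
gripper_force: 0.0
```

```bash
python3 f.py; ls -t pics|head -1
```

```text
overhang [-0.0804 -0.0203  0.0811] [-0.0426  0.0199  0.0858] 2491
bright front [[-0.0799 -0.0197  0.082 ]
 [-0.0411  0.0193  0.0851]]
tilt [-0.001  -0.0016  0.0835]
rect ((-60.3359260559082, -0.19897842407226562), (39.94593811035156, 39.83317184448242), 0.014539744704961777)
keeper [ 0.01255376 -0.0322665   0.09100474] [0.0331348  0.0319323  0.09698803]
stop 0 0
wf3395.png
```

View pics/wf3395.png

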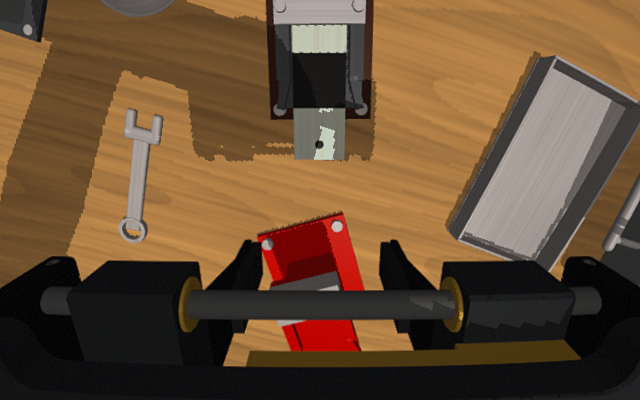

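The plate lies flat in the saddle, from (294,160) up under the keeper at row 25. The rubber's front edge is level with the saddle's front edge at row 107, which matches home. The fingers are clear, so I'm handing in.

```bash
python3 -c "
from station import r
print(r.finish_job())"
```

```text
the job is handed in; nothing more can be done
None
```

I laid the long plate in the saddle under the keeper bar and pressed it home against the end stop with about 13 N by the wrist sensor. My last measurement put it flat and within about 0.5 mm of home; I then handed the job in, and no verdict came back.

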